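# Sweep the loose caps into the bench tray

### The arm

A 7-joint arm with a two-finger parallel gripper is mounted at the origin on the work surface. World frame = base frame: x ahead of the robot, y to its left, z up, the work surface at z = 0. Lengths are in m, angles in rad, forces in N, time in s.
With the tool pointing down it reaches from about 0.4 to 0.9 m from the base axis. Payload 5.5 kg.
Tool frame: the origin (TCP) lies at the very end of the fingers, on their centre line; the grasp point (between the pads) lies env.grasp_offset behind it (env.grasp_offset is the distance from the TCP to the grasp point, in m); z points along the fingers, y is the direction in which the jaws open and shut (so a half turn about z gives the same grasp; the last joint's range is limited). The gripper opens to 92 mm and grips with 3 to 60 N. Pads are 19 mm wide; open, the fingers measure 130 mm over their backs; the gripper's body (75 mm by 190 mm) begins 47 mm behind the grasp point.
Start: joints at [-0.843, 0.501, -0.427, 1.55, 0.221, 1.138, -0.21], TCP at [0.291, 0.581, 0.227] pointing down, gripper open.
Joint ranges: [-2.88, 2.88], [-0.31, 2.03], [-1.54, 1.56], [0.2, 2.42], [-1.41, 4.55], [0.19, 2.02], [-2.57, 2.57]. Speed limits (rad/s): [2.57, 2.57, 3.14, 3.14, 3.14, 3.14, 3.14].

### API

Orientations are given as a unit quaternion [w, x, y, z].
In Python, from workcell import env, planner, cams, job_done, readout gives the robot as it stands. The module is installed in compiled form; this text tells all that it offers. Calls block until the motion is done:
- env.move_to(position, orientation): joint-space move of the TCP to a pose.
- env.servo_line(position, vel=0.15, rot=None, force_limit=None): straight line of the TCP; rot=None keeps the orientation; vel is the mean speed in m/s. With force_limit (N) it stops when the force on the tool has changed by that much, and returns True; else False.
- env.set_joints(angles): joint-space move.
- env.set_gripper(opening, force=None): finger opening in m; force is the grip in N (None keeps the last); returns when the fingers have stopped.
- env.dwell(seconds).
- planner.inverse_kinematics(position, orientation): joint angles nearest the present ones, or None.
- cams.read_camera(name): name is "side" or "top" or "wrist"; returns the picture (420x560x3 uint8, red, green, blue); there is no depth.
- cams.get_calibration(name): a dict with "K" (3x3 intrinsics, pixels), "distortion" ([k1, k2, p1, p2, k3] as OpenCV has them; the pictures are not rectified), "R" (3x3) and "t" (3): a world point X has camera coordinates R X + t; the wrist camera has in their place "T_tool_cam" (4x4, takes a point from camera to tool coordinates, whose origin is the TCP and whose axes are the flange's). Camera axes: x right, y down, z forward; pixel columns grow to the right and rows downward; lengths in m; the calibration is good to about 2 mm. A picture is of the moment at which its call begins: read the wrist's pose just before it. get_calibration takes no time and is no camera call.
A pose or a line that the arm cannot do raises env.IKError and nothing moves.
- job_done(): hands the job in, once; it reports no verdict.
Readings, each from a call of its own:
- readout.read_time(): time.
- readout.read_joint_positions(): joint angles.
- readout.read_qd(): joint speeds.
- readout.read_joint_efforts(): joint torques, N m.
- readout.read_position(): TCP position.
- readout.read_tool_rot(): TCP orientation.
- readout.read_contact_force(): force on the tool from outside, world axes, zero at the start.
- readout.read_torque(): the same for the moment, N m.
- readout.read_opening(): finger opening in m.
Only numpy, scipy, OpenCV 4.12 (cv2) and the standard library are available. Lean on these libraries where they do the work, as an engineer would, in place of code of your own. Each camera call takes 0.05 s, during which the arm holds its last target. There are 200 camera calls.

### The job

Tidy the bench: with the fingertips, sweep the three loose screw caps along the bench top and in through the open front of the steel tray, until every cap lies flat and wholly inside, behind the tray's front edge. Only slide the caps, never lift them off the bench, and leave everything else standing where it is.

Things in the scene. Friction and masses are not known exactly. Their poses are not given: they have to be found in the camera images.
- cap_large: the large loose screw cap: plain grey plastic disc with a ribbed rim, 52 mm diameter, 24 mm high, about 30 g, lying flat on the bench, slides when pushed. Origin: centre of its underside; z up.
- cap_medium: the medium loose screw cap: plain grey plastic disc with a ribbed rim, 44 mm diameter, 24 mm high, about 30 g, lying flat on the bench, slides when pushed. Origin: centre of its underside; z up.
- cap_small: the small loose screw cap: plain grey plastic disc with a ribbed rim, 36 mm diameter, 24 mm high, about 30 g, lying flat on the bench, slides when pushed. Origin: centre of its underside; z up.
- tray: low open-fronted stainless tray fixed to the bench: inside 180 mm wide (its x) and 160 mm deep (its y); side walls and back wall 4 mm thick and 30 mm high above the bench; no wall or step at the front, which is the side towards its +y; its floor is a thin sheet flush with the bench, so caps slide straight in. Origin: centre of the floor, so the back wall's inner face is at y = -80 mm, the front edge at y = +80 mm, the side walls' inner faces at x = -90 and +90 mm.
- weight: brass balance weight with a knob on top, 34 diameter, 42 high, standing among the caps (mm). Loose; a bystander, not to be disturbed. Origin: centre of its underside; z up.
- jar: squat closed sample jar, amber glass with its own white lid on, 42 diameter, 45 high, standing among the caps (mm). Loose; a bystander, not to be disturbed. Origin: centre of its underside; z up.
- dish: closed shallow glass dish, 64 diameter, 15 high, lying near the caps (mm). Loose; a bystander, not to be disturbed. Origin: centre of its underside; z up.
- crucible: small white lidded porcelain crucible, 40 diameter, 42 high, standing near the caps (mm). Loose; a bystander, not to be disturbed. Origin: centre of its underside; z up.
- stopper: ground glass flask stopper standing on its head, 34 diameter, 34 high, standing near the caps (mm). Loose; a bystander, not to be disturbed. Origin: centre of its underside; z up.
There are look-alikes about, which are no part of the job. What is shaped like the cap_small but turquoise is not meant.

How it is judged:
By the outcome, as a careful person would: the job done as asked, in the order asked, and still so for the second after the job is handed in, with the robot touching nothing.
It also fails if it takes over 72 s, if anything falls off the work surface, if the arm or the gripper's body presses on something with over 40 N, if the wrist force passes 120 N, or if a joint passes its speed limit or range.

## Working session

There is one attempt and no reset: what is moved stays moved. The work goes in short steps, each a Python script; the robot and the scene stay as the last script left them, time stands still between calls to the robot, and variables do not carry over. Pictures are saved under pics/ and viewed, about 8 in all and at most 12, crops included, and the job is handed in when it is done.

```bash
mkdir -p pics; ls
python3 - <<'E'
from workcell import env, planner, cams, job_done, readout
import cv2
for n in ("top","side"):
    cv2.imwrite(f"pics/{n}0.png", cams.read_camera(n)[:,:,::-1])
    c=cams.get_calibration(n); print(n,c)
print(env.grasp_offset, readout.read_time(), readout.read_tool_rot())
E
```

```text
pics
top {'K': array([[406.07084762,   0.        , 281.6970092 ],
       [  0.        , 406.07084762, 206.37697256],
       [  0.        ,   0.        ,   1.        ]]), 'distortion': array([-0.06009816,  0.        ,  0.        ,  0.        ,  0.        ]), 'R': array([[-0.01872647, -0.99981335,  0.00475163],
       [-0.99321946,  0.01805717, -0.11484352],
       [ 0.11473628, -0.00687003, -0.99337223]]), 't': array([0.08137748, 0.55084006, 0.7354475 ])}
side {'K': array([[445.39923948,   0.        , 279.48148639],
       [  0.        , 445.39923948, 210.47390615],
       [  0.        ,   0.        ,   1.        ]]), 'distortion': array([-0.09484346,  0.        ,  0.        ,  0.        ,  0.        ]), 'R': array([[ 0.87765501, -0.47927533, -0.00410381],
       [-0.3034609 , -0.54903322, -0.77876441],
       [ 0.37098944,  0.68473184, -0.62730308]]), 't': array([-0.4418622 ,  0.23060384,  0.63815317])}
0.0188 0.1 [-2.20029176e-04  2.30293437e-01  9.73120839e-01 -8.47078990e-04]
```

View pics/top0.png

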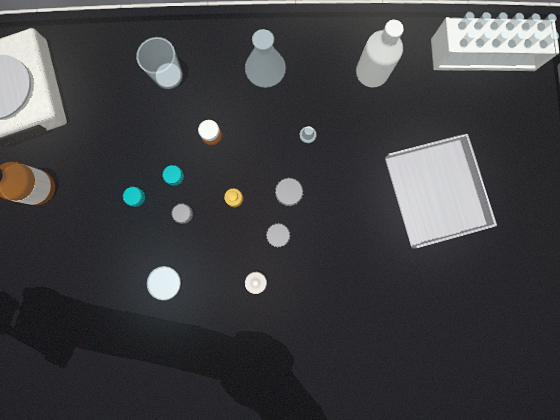

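View pics/side0.png

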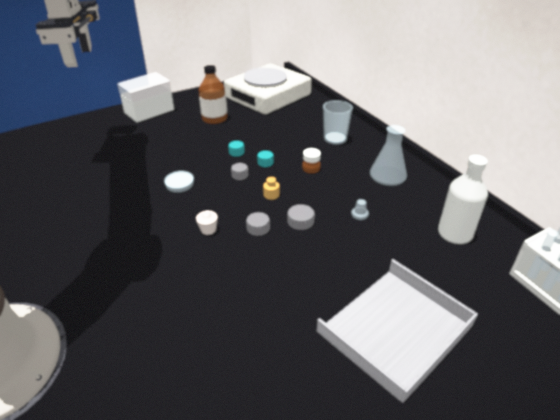

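The top view shows large (289,192), medium (278,235) and small (182,213). The bystanders are weight (233,197), jar (209,131), stopper (308,134), dish (164,283) and crucible (256,283), with turquoise decoys at (172,175) and (133,196). The tray spans about (387,157) to (496,226) and its open front faces left, towards +y. Next I'll measure these positions.

```bash
cat > h.py <<'E'
import numpy as np, cv2
from workcell import env, planner, cams, job_done, readout
def ray(n,uv,z):
    c=cams.get_calibration(n); p=cv2.undistortPoints(np.array([[uv]],float),c["K"],c["distortion"])[0,0]
    d=c["R"].T@np.array([p[0],p[1],1]); o=-c["R"].T@c["t"]; return (o+d*(z-o[2])/d[2])
def blob(n,im,seed,thr=75,w=32):
    """contour of the bright blob nearest the seed"""
    m=(im.max(2)>thr).astype(np.uint8)
    x0,y0=int(seed[0])-w,int(seed[1])-w
    k=np.zeros_like(m);k[max(y0,0):y0+2*w,max(x0,0):x0+2*w]=1
    cs,_=cv2.findContours(m*k,cv2.RETR_EXTERNAL,cv2.CHAIN_APPROX_NONE)
    cs=[c for c in cs if cv2.contourArea(c)>40]
    return min(cs,key=lambda c:np.hypot(*(c[:,0].mean(0)-seed))) if cs else None
def cap(im,seed,z=.024,thr=110):
    c=blob("top",im,seed,thr)
    P=np.array([ray("top",q,z)[:2] for q in c[:,0].astype(float)]).astype(np.float32)
    (x,y),r=cv2.minEnclosingCircle(P); return x,y,2*r
def pix(n,X):
    c=cams.get_calibration(n)
    return cv2.projectPoints(np.array([X],float),cv2.Rodrigues(c["R"])[0],c["t"],c["K"],c["distortion"])[0][0,0]
E
python3 - <<'E'
from h import *
np.set_printoptions(precision=4,suppress=True)
im=cv2.imread("pics/top0.png")[:,:,::-1]; si=cv2.imread("pics/side0.png")[:,:,::-1]
S=dict(large=((289,192),(301,217),.024),medium=((278,235),(258,224),.024),small=((182,213),(240,171),.024),weight=((233,197),(271,188),.03),jar=((209,131),(312,160),.045),dish=((164,283),(179,181),.015),crucible=((256,283),(207,222),.042),stopper=((308,134),(360,210),.034),turq1=((172,175),(265,158),.024),turq2=((133,196),(236,148),.024))
for k,(s,s2,z) in S.items():
    for t in (70,110,): print(k,t,np.array(cap(im,s,z,t)),end=' ')
    print("side",ray("side",s2,z/2)[:2])
for uv,z in (((387,157),.03),((468,135),.03),((496,226),.03),((413,247),.03)): print("tray top",ray("top",uv,z))
for uv,z in (((319,324),.03),((395,265),.03),((475,316),.03),((405,390),.0)): print("tray side",ray("side",uv,z))
c=im[110:270,360:520]; cc=im[110:310,120:330]
o=np.zeros((600,800,3),np.uint8); o[:400,:400]=cv2.resize(c,(400,400),interpolation=2); o[:381,400:]=cv2.resize(cc,(400,381),interpolation=2)
cv2.imwrite("pics/crop.png",o[:400,:,::-1])
E
```

```text
large 70 [0.5819 0.0569 0.0561] large 110 [0.5818 0.0581 0.0538] side [0.5834 0.0569]
medium 70 [0.499  0.0797 0.0468] medium 110 [0.4988 0.0801 0.0456] side [0.4989 0.0791]
small 70 [0.5427 0.2624 0.0425] small 110 [0.5435 0.2632 0.038 ] side [0.5458 0.2654]
weight 70 [0.5715 0.1626 0.0382] weight 110 [0.5712 0.1636 0.0367] side [0.575 0.169]
jar 70 [0.6956 0.206  0.0527] jar 110 [0.6957 0.2079 0.0494] side [0.7049 0.2115]
dish 70 [0.4125 0.2987 0.0671] dish 110 [0.4127 0.2993 0.0654] side [0.4118 0.3021]
crucible 70 [0.4122 0.1222 0.0416] crucible 110 [0.4119 0.1222 0.0405] side [0.4104 0.1227]
stopper 70 [0.6909 0.0189 0.0348] stopper 110 [0.6915 0.0189 0.0336] side [0.6956 0.0132]
turq1 70 [0.6172 0.2808 0.0437] turq1 110 [0.6178 0.2812 0.0412] side [0.621 0.287]
turq2 70 [0.5774 0.3566 0.0448] turq2 110 [0.5788 0.3559 0.043 ] side [0.5797 0.3629]
tray top [ 0.6447 -0.134   0.03  ]
tray top [ 0.687  -0.2977  0.03  ]
tray top [ 0.507  -0.3396  0.03  ]
tray top [ 0.4708 -0.1751  0.03  ]
tray side [ 0.4671 -0.1903  0.03  ]
tray side [ 0.647  -0.1502  0.03  ]
tray side [ 0.6847 -0.2974  0.03  ]
tray side [ 0.5247 -0.3277 -0.    ]
```

View pics/crop.png

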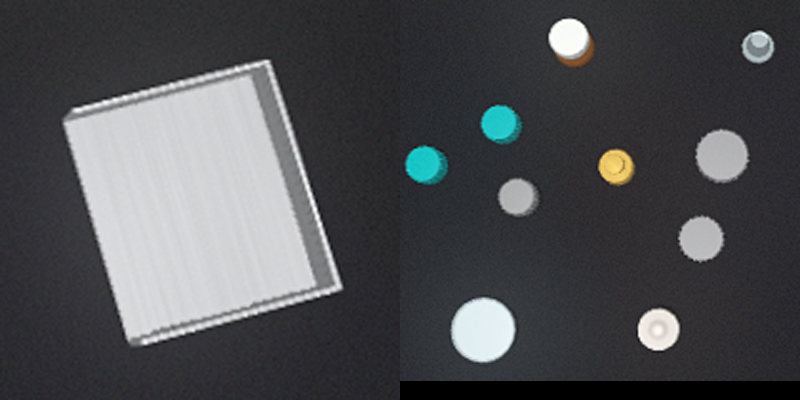

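The crop confirms the caps, and the tray's open front faces the caps. The back wall measures 185 mm outside against an expected 188. The tray centre is about (0.578, -0.237), its inward direction is (0.227, -0.974), and the top and side views agree. I'll push large first.

```bash
cat >> h.py <<'E'
C=np.array([.578,-.237]); F=np.array([.227,-.974]); U=np.array([.974,.227])
def T(a,b): return C+a*U-b*F            # tray coords -> world
def tc(p): d=np.array(p[:2])-C; return d@U,-(d@F)
def quat(p):
    from scipy.spatial.transform import Rotation as Ro
    x=np.array([p[0],p[1],0]); z=np.array([0,0,-1.]); q=Ro.from_matrix(np.c_[x,np.cross(z,x),z]).as_quat()
    return q[[3,0,1,2]]
def push(a,b,D,w,zc=.007,vel=.1,up=.13):
    """cradle the cap of diameter D between two fingertips w apart and slide it from a to b"""
    a,b=np.array(a),np.array(b); p=(b-a)/np.linalg.norm(b-a)
    off=.0095+np.sqrt(D*D-w*w)/2
    s=a-p*(off+.012); e=b-p*off
    j0=readout.read_joint_positions(); best=[]
    for sg in (1,-1):
        q=quat(sg*p); J=[planner.inverse_kinematics([*c,z],q) for c,z in((s,up),(e,zc))]
        if all(j is not None for j in J): best.append((abs(np.array(J[0])-j0).max(),sg,q))
    _,sg,q=min(best,key=lambda t:t[0]); print("sign",sg)
    env.set_gripper(w)
    env.move_to([*s,up],q)
    hit=env.servo_line([*s,zc],.12,force_limit=6)
    if hit: print("descent hit",readout.read_position()); env.servo_line([*s,up],.1); return False
    hit=env.servo_line([*e,zc],vel,force_limit=10); print("push stopped" if hit else "push ok",readout.read_position())
    now=readout.read_position()[:2]
    env.servo_line([*(now-p*.015),zc],.1); env.servo_line([*(now-p*.015),up],.2)
    print("t",readout.read_time(),"w",readout.read_opening()); return not hit
E
python3 - <<'E'
from h import *
push((.582,.0575),T(.028,-.042),.052,.028)
cv2.imwrite("pics/top1.png",cams.read_camera("top")[:,:,::-1])
E
```

```text
sign -1
push ok [ 0.61170225 -0.24008576  0.00701868]
t 9.075 w 0.02785765344439033
```

View pics/top1.png

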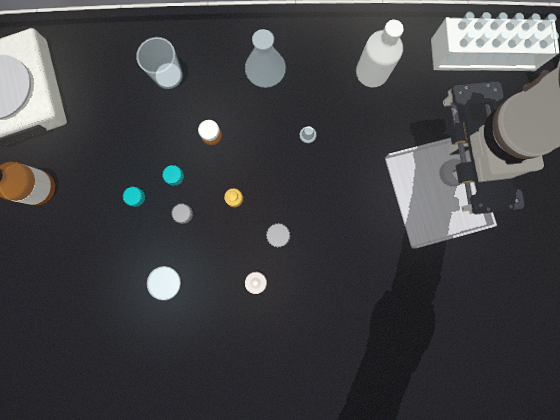

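Large is in the tray at about (452,172), and the other objects haven't moved. Next is medium, then the first leg for small.

Run:
```python
from h import *
push((.499,.080),T(-.045,-.042),.044,.024)
push((.544,.2635),(.492,.15),.036,.022)
p=readout.read_position(); env.servo_line([.5,.42,.2],.25)
im=cams.read_camera("top"); cv2.imwrite("pics/top2.png",im[:,:,::-1])
print(pix("top",[.492,.15,.024]),cap(im,pix("top",[.492,.15,.024])),readout.read_time())
```

```text
sign -1
push ok [ 0.54035336 -0.2601931   0.00699415]
t 17.0417 w 0.024287734791890517
sign 1
push ok [0.50205866 0.17234736 0.00706484]
t 23.0417 w 0.02211069349284288
[240.60671204 239.23508381] (0.49461084604263306, 0.14945662021636963, 0.035356201231479645) 24.2167
```

View pics/top2.png

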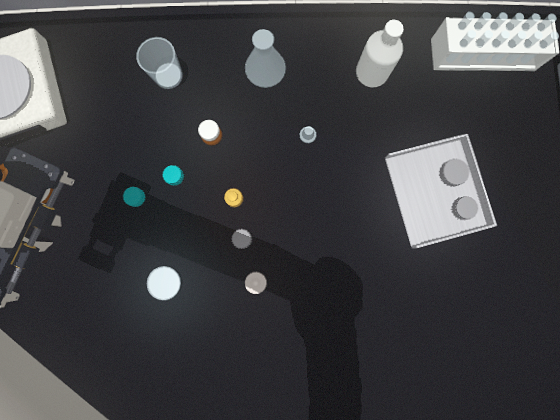

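Large (455,172) and medium (464,208) are both inside. Small waits at (241,239), roughly (0.494, 0.150), with a clear straight run into the tray.

Run:
```python
from h import *
push((.494,.1495),T(-.008,.015),.036,.022)
env.servo_line([.5,.42,.2],.25)
env.dwell(.3); im=cams.read_camera("top"); si=cams.read_camera("side")
cv2.imwrite("pics/top3.png",im[:,:,::-1])
cv2.imwrite("pics/side3.png",si[:,:,::-1])
for k,s,z in (("weight",(233,197),.03),("jar",(209,131),.045),("dish",(164,283),.015),("crucible",(256,283),.042),("stopper",(308,134),.034),("turq1",(172,175),.024),("turq2",(133,196),.024)):
    print(k,np.round(cap(im,s,z,70),4))
print(readout.read_time())
```

```text
sign 1Traceback (most recent call last):
  File "<stdin>", line 2, in <module>
  File "h.py", line 42, in push
    hit=env.servo_line([*e,zc],vel,force_limit=10); print("push stopped" if hit else "push ok",readout.read_position())
workcell.IKError: the arm cannot follow that straight line within its joint ranges
```

The line is infeasible with this wrist branch, and the push itself did not start. I'll lift and use the other half-turn, which worked for the first two pushes.

```bash
sed -i 's/up=.13):/up=.13,signs=(1,-1)):/; s/for sg in (1,-1):/for sg in signs:/' h.py
python3 - <<'E'
from h import *
p=readout.read_position(); env.servo_line([p[0],p[1],.13],.2)
push((.494,.1495),T(-.008,.015),.036,.022,signs=(-1,))
env.move_to([.5,.42,.2],quat(-F))
env.dwell(.3); im=cams.read_camera("top"); si=cams.read_camera("side")
cv2.imwrite("pics/top3.png",im[:,:,::-1])
cv2.imwrite("pics/side3.png",si[:,:,::-1])
for k,s,z in (("weight",(233,197),.03),("jar",(209,131),.045),("dish",(164,283),.015),("crucible",(256,283),.042),("stopper",(308,134),.034),("turq1",(172,175),.024),("turq2",(133,196),.024)):
    print(k,np.round(cap(im,s,z,70),4))
print(readout.read_time())
E
```

```text
sign -1
push ok [ 0.56228453 -0.20070285  0.00700651]
t 35.7167 w 0.021838509392969132
weight [0.5715 0.1626 0.0382]
jar [0.6956 0.206  0.0527]
dish [0.4124 0.2986 0.0669]
crucible [0.4122 0.1222 0.0416]
stopper [0.6909 0.0189 0.0348]
turq1 [0.6172 0.2808 0.0437]
turq2 [0.5785 0.3556 0.0438]
38.3083
```

View pics/top3.png

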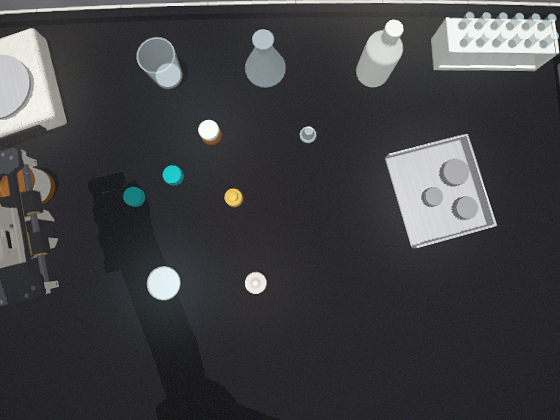

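View pics/side3.png

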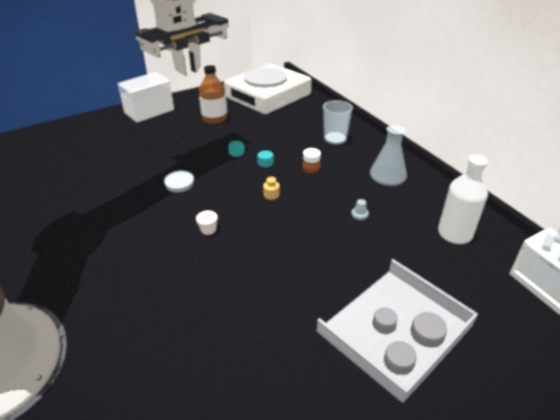

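All three caps lie flat inside: small (432,197), medium (464,208) and large (455,172). Small is the nearest to the front edge, and it is well behind it. The bystanders have not moved.

```bash
python3 -c "
from h import *
job_done(); print(readout.read_time())"
```

```text
the job is handed in; nothing more can be done
the job is handed in; nothing more can be done
```

All three caps now lie flat and wholly inside the tray, and I handed the job in at about 38 s of the 72 s allowed. I slid each cap along the bench between two slightly open fingertips. Large and medium each took one straight push. Small took two, so as to pass around the brass weight.

- **Caps:** the final top and side pictures show small, the one nearest the opening, with its front rim about 45 mm behind the front edge by its commanded position. I judged the caps' final positions from the pictures and the fingertip end positions, and did not measure them separately.
- **Bystanders:** the weight, jar, dish, crucible, stopper and one turquoise decoy measured within 0.2 mm of where they started. The other decoy, which the arm never went near, read 1.5 mm off because it lay in the arm's shadow in the last picture.
- **Disagreements:** the top and side views differed by up to about 10 mm on the taller things (the jar most) and by 3 mm or less on the caps. I left clearance for that.
- **One failure:** the first try at small's second push was refused because the arm could not follow that line. The cap was not pushed, and I repeated it with the wrist turned half round.

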